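Latch the gift case

TASK

Latch the little gift case on the counter: hook the wire bail of its toggle latch down behind the keeper on the lid, then press the red lever over and fully down past centre, so that the latch stays shut by itself with the lid closed. Leave the goods around it where they stand.

Things in the scene. Friction and masses are not known exactly. Their poses are not given: they have to be found in the camera images.
- gift_case: Dark wooden case, 250x110x55 mm without lid, fixed to the counter. Origin: centre of its underside. x runs from the latch end (-x) to the lid's hinge (+x), z up. From x = -125 to -30 mm its top is a solid deck (55 mm high) with the toggle latch; beyond that lies the lid (8 mm thick, top 63 mm high). The latch is centred on y = 0 and turns about y.
- case_lid (a joint): Hinge of the lid with the clear window, at its +x end. 0 = closed (as at the start), grows as it opens; rad.
- keeper (a point): Seat of the crossbar's middle in the steel hook on the lid: x = -14 mm of the case, 68 mm above the counter. The hook's post (16 mm wide, 6 thick) is on its -x side, face 4 mm away; a lip (top 80.5 mm high) reaches 6 mm from the post to +x. The crossbar must come down on the +x side of the lip; the lever then draws it under. Axes: the case's (lid closed).
- latch_lever (a joint): Red lever. 0 = closed: flat over the deck, pointing to the case's -x, at its stop; pi/2 upright; other stop 1.85. Starts at 1.65 to 1.80 and stays where it is left (friction 0.04 N m). With the bail hooked it resists below about 0.8 rad, most near 0.5 (0.13 N m in all, some 3 N at 40 mm from the pivot); centre is at about 0.17, below that it pulls itself down and stays shut.
- lever_pivot (a point): Axis of the lever, in its middle: at x = -59 mm of the case, 72 mm above the counter. Axes turn with the lever; they are the case's axes when the lever is closed.
- lever_tip (a point): Upper face of the lever near its free end, 58 mm from the pivot (the end curls up to 64 mm out, 11 mm off the pivot line). The lever is a plate 28 mm wide and 4 mm thick; its upper face (facing the keeper when the lever is upright) lies 6 mm off the line through the pivot.
- latch_bail (a joint): Turn of the wire bail against the lever; the bail's angle above the case's +x direction is this minus the lever's value. Starts at 2.79 to 2.99: bail standing 57 to 77 degrees up, leaning to the keeper, held by light friction. Pushed to below about 50 degrees it falls by its weight (55 g). Its pin crosses the lever 25 mm from the lever's pivot.
- crossbar (a point): Middle of the bail's crossbar: round steel bar 8 mm thick, 54 mm between the side wires, across the case, 66 mm from the bail's pin (springs let it stretch 4 mm when latched). At the start it stands above the lever's end. A red tab 24 mm wide stands out 16 mm beyond it. x points from pin to crossbar.
- blue_candle: Bystander, loose: boxed white candle with blue flowers, 56x56x66 mm. Origin: centre of its underside.
- pink_candle: Bystander, loose: boxed white candle with pink flowers, 63x63x66 mm. Origin: centre of its underside.
- purple_candle: Bystander, loose: boxed white candle with purple flowers, 53x53x64 mm. Origin: centre of its underside.
- black_doll: Bystander, loose: wooden peg doll painted black, 35 mm wide, 112 mm tall. Origin: centre of its underside.
- stamp: Bystander, loose: wooden hand stamp, 26x45x67 mm. Origin: centre of its underside.
- ink_pad: Bystander, loose: dark flat ink pad, 58x85x15 mm. Origin: centre of its underside.

How it is judged:
By the outcome, as a careful person would: the job done as asked, in the order asked, and still so for the second after the job is handed in, with the robot touching nothing.
It also fails if it takes over 40 s, if anything falls off the work surface, if the arm or the gripper's body presses on something with over 40 N, if the wrist force passes 120 N, or if a joint passes its speed limit or range.

ROBOT

A 7-joint arm with a two-finger parallel gripper is mounted at the origin on a cart in front of the work surface, level with it; the furniture and walls round the work are solid. World frame = base frame: x ahead of the robot, y to its left, z up, the work surface at z = 0. Lengths are in mm, angles in rad, forces in N, time in s.
With the tool pointing down it reaches from about 425 to 1025 mm from the base axis. Payload 9.4 kg.
Tool frame: the origin (TCP) lies between the finger pads; the fingertips stand 8 mm ahead of it and the grasp point (between the pads) lies 11 mm behind it; z points along the fingers, y is the line along which they close (so a half turn about z gives the same grasp; the last joint's range is limited). The gripper opens to 93 mm and grips with 3 to 60 N. Pads are 15 mm wide; open, the fingers measure 128 mm over their backs; the gripper's body (75 mm by 188 mm) begins 65 mm behind the grasp point.
Start: joints at [1.232, 0.599, -0.003, 1.599, 0.002, 0.943, -0.08], TCP at [187.634, -700.298, 226.618] pointing down, gripper open.
Joint ranges: [-2.57, 2.57], [-0.35, 1.97], [-1.29, 1.29], [0.11, 2.56], [-1.05, 4.19], [0.11, 1.86], [-2.63, 2.63]. Speed limits (rad/s): [2.22, 2.22, 3.01, 3.01, 3.14, 3.14, 3.14].

INTERFACE

Orientations are given as a rotation vector (axis times angle).
In Python, from rig import manip gives the robot as it stands. The module is installed in compiled form; this text tells all that it offers.
- The arm moves only by the tool step_arm, never from a script. Its argument "plan" is a list of rows, each a list of 3 entries, a list of its own where there are three numbers: the shift along the tool's x, y, z in m, then the turn about the tool's z in degrees, then the opening, from 0 (shut) to 1 (fully open). A call has 1 to 8 rows; each row shifts and turns the commanded pose from where the row before left it, along the tool's axes as they then stand; what a row does not reach is not made up. A row lasts 1/10 s, in which the tool goes at most 50 mm and 8.59 degrees, less where a joint would pass 70% of its speed; a pose out of reach is approached as far as the arm can. A call with a gripper value outside its range is refused whole. The fingers move at their own pace and stop on an object; "newtons" is the grip in N (left out, the last holds). Time passes only in rows, so rows that do not move let the fingers close. It gives the time, the measured TCP pose, the force, the opening and the grip force at its end, in the units of the state.
- manip.get_obs(): the state, without advancing time (a new reading comes with each control period).
- manip.snapshot(name): name is "scene" or "top"; returns the picture (420x560x3 uint8, red, green, blue); there is no depth.
- manip.get_calibration(name): a dict with "mtx" (3x3 intrinsics, pixels), "dist" ([k1, k2, p1, p2, k3] as OpenCV has them; the pictures are not rectified), "extrinsics" (4x4, takes a point from world to camera coordinates). Camera axes: x right, y down, z forward; pixel columns grow to the right and rows downward; lengths in mm; the calibration is good to about 2 mm. A picture is of the moment at which its call begins. get_calibration takes no time and is no camera call.
- manip.hand_in(): hands the job in; it is judged then, once.
Trained networks look in the newest picture that a camera, given by its name, has taken for a name from the list of things; names that differ only in an ending like _2 or _b are one class to them, and where a whole thing is asked for, a point or a joint stands for the part that bears it (a point fixed in the world has none). Each returns a list of dicts, best first, with "score" (0 to 1); they miss things now and then, are a little off and sometimes report something else, mostly with a low value. They report only what shows in the picture. A call takes as long as a camera call.
- manip.masks_of(camera, thing): "pixels" (420x560 bool, what is visible of it) and "rect" ([left, top, right, bottom] in pixels, round what is visible of it).
The state is a dict: "clock": time; "joint_positions": joint angles; "qd": joint speeds; "effort": joint torques, N m; "ee_pos": TCP position; "eef_rot": TCP orientation; "wrist_force": force on the tool from outside, world axes, zero at the start; "torque": the same for the moment, N m; "gripper_width": finger opening in mm; "grip_force": force on a finger pad.
Only numpy, scipy, OpenCV 4.12 (cv2) and the standard library are available. Lean on these libraries where they do the work, as an engineer would, in place of code of your own. Each camera call takes 0.05 s, during which the arm holds its last target. There are 200 camera calls.

## Working session

There is one attempt and no reset: what is moved stays moved. The work goes in short steps, Python scripts to look and compute and a tool call to move; the robot and the scene stay as the last step left them, time stands still between calls to the robot, and variables do not carry over. Pictures are saved under pics/ and viewed, at most 10 in all, crops included, and the job is handed in when it is done.

Besides the shell and the picture viewer there is one more tool, called by a JSON object that holds its "api" and its "payload". step_arm: Moves the arm, as the interface text tells. Its arguments: {"type":"object","properties":{"plan":{"type":"array"},"newtons":{"type":"number"}},"required":["plan"]}

```bash
mkdir -p pics
cat > h.py <<'E'
import numpy as np, cv2
from rig import manip
from scipy.spatial.transform import Rotation as R
def proj(cam,P):
    c=manip.get_calibration(cam);E=np.array(c["extrinsics"],float)
    p,_=cv2.projectPoints(np.array(P,float).reshape(-1,1,3),cv2.Rodrigues(E[:3,:3])[0],E[:3,3],np.array(c["mtx"],float),np.array(c["dist"],float));return p[:,0]
def ray(cam,uv):
    c=manip.get_calibration(cam);E=np.array(c["extrinsics"],float)
    n=cv2.undistortPoints(np.array(uv,float).reshape(-1,1,2),np.array(c["mtx"],float),np.array(c["dist"],float))[:,0]
    d=np.c_[n,np.ones(len(n))]@E[:3,:3];return -E[:3,:3].T@E[:3,3],d
def atz(cam,uv,z):
    o,d=ray(cam,uv);return o+d*((z-o[2])/d[:,2])[:,None]
def snap(cam,name=None):
    im=manip.snapshot(cam)
    if name: cv2.imwrite('pics/'+name,im[:,:,::-1])
    return im
E
python3 - <<'E'
from h import *
a=snap("scene");b=snap("top")
cv2.imwrite('pics/s0.png',a[:,:,::-1]);cv2.imwrite('pics/t0.png',b[:,:,::-1])
for c in("scene","top"):
    k=manip.get_calibration(c);E=np.array(k["extrinsics"]);print(c,np.round(-E[:3,:3].T@E[:3,3]),np.round(np.array(k["mtx"])[0,0]),np.round(E[2,:3],2))
    for t in("gift_case","latch_lever","latch_bail","case_lid","black_doll","stamp","ink_pad","blue_candle","pink_candle","purple_candle"):
        r=manip.masks_of(c,t)
        print(c,t,[(round(x["score"],2),np.round(x["rect"]).tolist()) for x in r[:2]])
o=manip.get_obs();print(o["clock"],o["ee_pos"],o["eef_rot"],R.from_rotvec(o["eef_rot"]).as_matrix().round(2))
E
```

```text
scene [-776. -639.  836.] 471.0 [ 0.78  0.42 -0.46]
scene gift_case [(0.89, [232.0, 183.0, 303.0, 235.0])]
scene latch_lever [(0.7, [279.0, 182.0, 288.0, 211.0]), (0.56, [326.0, 235.0, 339.0, 255.0])]
scene latch_bail [(0.7, [325.0, 233.0, 339.0, 254.0]), (0.59, [277.0, 181.0, 292.0, 206.0])]
scene case_lid [(0.94, [240.0, 199.0, 285.0, 217.0])]
scene black_doll [(0.28, [373.0, 264.0, 394.0, 279.0])]
scene stamp [(0.7, [360.0, 262.0, 379.0, 286.0])]
scene ink_pad [(0.74, [365.0, 259.0, 397.0, 282.0])]
scene blue_candle [(0.5, [329.0, 215.0, 340.0, 235.0]), (0.19, [276.0, 182.0, 289.0, 206.0])]
scene pink_candle [(0.57, [325.0, 233.0, 341.0, 256.0])]
scene purple_candle []
top [ 345.   36. 1144.] 402.0 [ 0.13 -0.01 -0.99]
top gift_case [(0.79, [207.0, 175.0, 307.0, 221.0])]
top latch_lever [(0.6, [260.0, 178.0, 276.0, 202.0])]
top latch_bail [(0.68, [261.0, 177.0, 274.0, 199.0])]
top case_lid [(0.91, [207.0, 174.0, 267.0, 221.0])]
top black_doll [(0.28, [321.0, 167.0, 340.0, 189.0]), (0.24, [208.0, 172.0, 302.0, 223.0])]
top stamp [(0.72, [398.0, 251.0, 416.0, 260.0]), (0.62, [261.0, 179.0, 279.0, 204.0])]
top ink_pad [(0.96, [398.0, 220.0, 430.0, 243.0])]
top blue_candle [(0.88, [323.0, 167.0, 343.0, 189.0]), (0.58, [127.0, 197.0, 146.0, 217.0])]
top pink_candle [(0.53, [338.0, 206.0, 358.0, 228.0])]
top purple_candle [(0.52, [126.0, 199.0, 147.0, 216.0])]
1.1 [ 187.6189918  -700.28346674  226.61962752] [-3.11467934e+00 -4.10085829e-01  9.23892987e-05] [[ 0.97  0.26 -0.  ]
 [ 0.26 -0.97  0.  ]
 [-0.   -0.   -1.  ]]
```

View pics/s0.png

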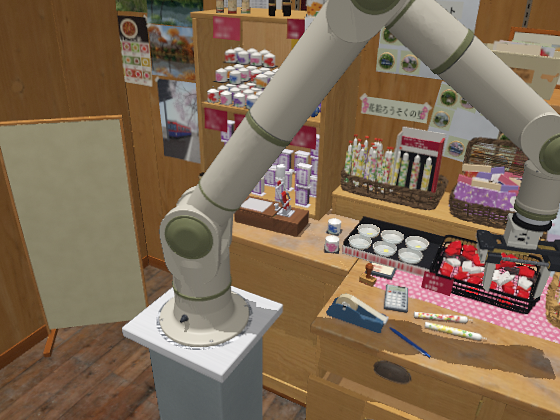

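View pics/t0.png

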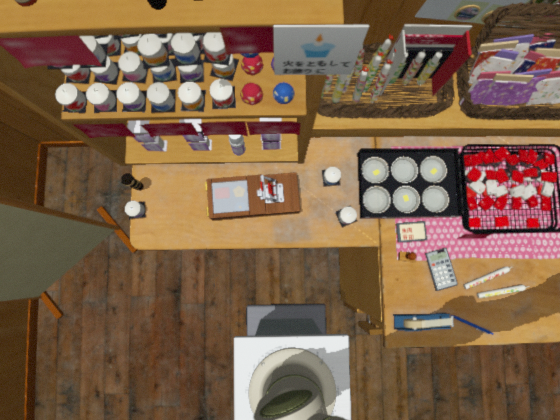

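The case lies at about (207–300, 175–218) in the top view, with its lid end to the left (+y) and the latch near (268, 190). The candles stand at (332, 176), (347, 215) and (134, 208), and the doll is at (130, 182). Next I zoom in.

Run:
```python
import cv2,numpy as np
b=cv2.imread('pics/t0.png')[160:235,195:315];a=cv2.imread('pics/s0.png')[170:245,225:345]
b=cv2.resize(b,None,fx=5,fy=5,interpolation=cv2.INTER_CUBIC);a=cv2.resize(a,None,fx=4,fy=4,interpolation=cv2.INTER_CUBIC)
c=np.zeros((600,600,3),np.uint8)
cv2.imwrite('pics/t0z.png',b);cv2.imwrite('pics/s0z.png',cv2.resize(a,None,fx=1.5,fy=1.5))
from h import *
m=manip.masks_of("top","gift_case")[0]["pixels"].astype(np.uint8)
cs,_=cv2.findContours(m,0,2);r=cv2.minAreaRect(max(cs,key=cv2.contourArea));print(r,cv2.boxPoints(r))
m=manip.masks_of("top","case_lid")[0]["pixels"].astype(np.uint8)
cs,_=cv2.findContours(m,0,2);r=cv2.minAreaRect(max(cs,key=cv2.contourArea));p=cv2.boxPoints(r);print(p,atz("top",p,63))
```

```text
((252.07586669921875, 195.91033935546875), (42.18710708618164, 93.01094055175781), 85.2363510131836) [[203.97931 178.75172]
 [296.66895 171.02757]
 [300.17242 213.06895]
 [207.48279 220.7931 ]]
[[205.46898 178.6276 ]
 [262.2414  173.89655]
 [265.55176 213.6207 ]
 [208.77933 218.35175]] [[581.74347775 230.19943434  63.        ]
 [592.74429694  74.19841243  63.        ]
 [482.56449423  66.2172178   63.        ]
 [471.835077   220.11196219  63.        ]]
```

View pics/t0z.png

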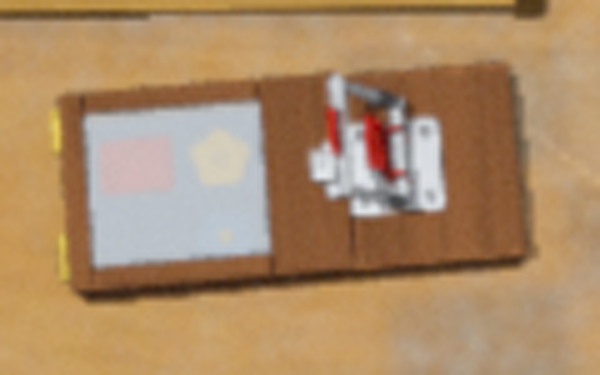

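View pics/s0z.png

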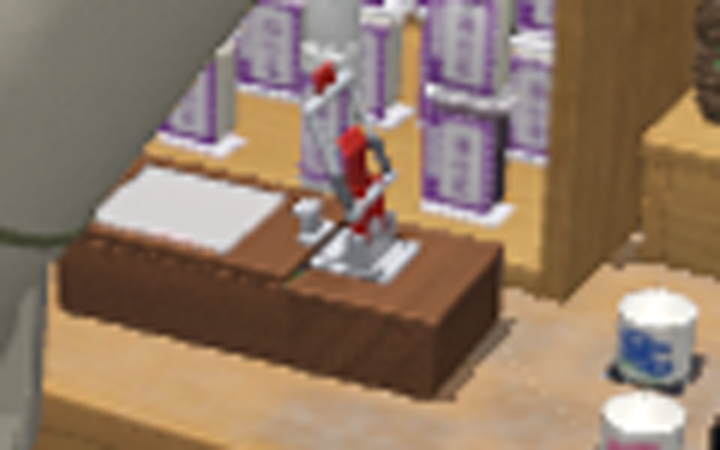

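Top zoom: the case's corners are clear: deck at (508, 65) and (525, 258), lid's hinge end at (60, 95) and (82, 290). The crossbar runs from (335, 80) to (337, 195), leaning to the keeper, which is the white block at (322, 165). The scene zoom agrees: lever upright and bail above it. Next I fit the case pose and the latch angles.

```bash
cat >> h.py <<'E'
def case2w(p,pose):
    x,y,t=pose;p=np.array(p,float).reshape(-1,3);c,s=np.cos(t),np.sin(t)
    return np.c_[x+c*p[:,0]-s*p[:,1],y+s*p[:,0]+c*p[:,1],p[:,2]]
def bar(th,b):  # crossbar centre in case frame from lever th and bail joint b
    f=b-th;return np.array([-59-25*np.cos(th)+66*np.cos(f),0,72+25*np.sin(th)+66*np.sin(f)])
E
python3 - <<'E'
from h import *
from scipy.optimize import least_squares
z=lambda q,o,f:np.array(o)+(np.array(q)+.5)/f-.5
uv=z([[508,65],[525,258],[60,95],[82,290]],[195,160],5)
P=[[-125,-55,55],[-125,55,55],[125,-55,63],[125,55,63]]
best=None
for s in(1,-1):
    PP=np.array(P,float);PP[:,1]*=s
    r=least_squares(lambda q:(proj("top",case2w(PP,q))-uv).ravel(),[530,120,1.6])
    print(s,r.x,r.cost,(proj("top",case2w(PP,r.x))-uv).round(1).tolist())
    if best is None or r.cost<best.cost:best=r
q=best.x;np.save('pose.npy',q)
print("scene corners",((proj("scene",case2w([[-125,-55,55],[-125,55,55],[-125,55,0]],q))-[225,170])*6).round())
print("keeper scene/top zoom",((proj("scene",case2w([[-18,0,80]],q))-[225,170])*6),((proj("top",case2w([[-18,0,80]],q))-[195,160])*5))
for th in(1.65,1.72,1.8):
  for b in(2.79,2.89,2.99):
    c=bar(th,b);e=np.array([c+[0,-27,0],c+[0,27,0]])
    print(th,b,c.round(),((proj("top",case2w(e,q))-[195,160])*5).round().tolist(),((proj("scene",case2w(e,q))-[225,170])*6).round().tolist())
print("shelf edge",[atz("top",[[250,161]],h)[0].round() for h in(0,60,150)],[atz("top",[[200,112]],h)[0].round() for h in(100,250,400)])
print("keeper",case2w([[-14,0,68]],q))
E
```

```text
1 [535.45168048  98.64687718   1.63803102] 3.5886270939840617 [[1.0, -0.6], [1.1, -0.0], [0.0, -0.1], [-2.1, 0.6]]
-1 [536.93836236  98.71788745   1.62809858] 3085.246395101631 [[4.3, 38.5], [-2.2, -39.3], [2.1, 38.6], [-4.2, -40.0]]
scene corners [[504. 248.]
 [432. 328.]
 [429. 411.]]
keeper scene/top zoom [[303.77641534 211.40364541]] [[323.87114277 164.64786428]]
1.65 2.79 [-29.   0. 157.] [[336.0, 83.0], [344.0, 189.0]] [[343.0, 80.0], [304.0, 115.0]]
1.65 2.89 [-36.   0. 159.] [[348.0, 81.0], [356.0, 187.0]] [[352.0, 78.0], [313.0, 113.0]]
1.65 2.99 [-42.   0. 161.] [[360.0, 79.0], [369.0, 185.0]] [[362.0, 77.0], [323.0, 112.0]]
1.72 2.79 [-24.   0. 155.] [[324.0, 85.0], [333.0, 190.0]] [[334.0, 82.0], [294.0, 116.0]]
1.72 2.89 [-30.   0. 157.] [[336.0, 83.0], [344.0, 189.0]] [[343.0, 79.0], [304.0, 114.0]]
1.72 2.99 [-36.   0. 160.] [[348.0, 81.0], [357.0, 187.0]] [[353.0, 78.0], [314.0, 112.0]]
1.8 2.79 [-17.   0. 152.] [[312.0, 87.0], [320.0, 192.0]] [[324.0, 84.0], [284.0, 119.0]]
1.8 2.89 [-23.   0. 155.] [[323.0, 85.0], [331.0, 190.0]] [[332.0, 81.0], [293.0, 116.0]]
1.8 2.99 [-29.   0. 158.] [[335.0, 83.0], [343.0, 189.0]] [[342.0, 79.0], [303.0, 113.0]]
shelf edge [array([646., 112.,   0.]), array([630., 108.,  60.]), array([607., 102., 150.])] [array([759., 241., 100.]), array([700., 211., 250.]), array([640., 182., 400.])]
keeper [[536.39225715  84.67850879  68.        ]]
```

{"api": "step_arm", "payload": {"plan": [[[0,0,0],5.6,0],[[0,0,0],5.6,0],[[0.028,-0.028,0],0,0],[[0.028,-0.028,0],0,0],[[0.028,-0.028,0],0,0],[[0.028,-0.028,0],0,0],[[0.028,-0.028,0],0,0],[[0.028,-0.028,0],0,0]], "newtons": 20}}

```text
clock: 2.0
ee_pos: [345.1, -520.3, 226.8]
eef_rot: [3.14, 0.104, 0.0]
wrist_force: [0.7, -0.2, -0.2]
gripper_width: 33.8
grip_force: 0.0
```

{"api": "step_arm", "payload": {"plan": [[[0.025,-0.035,0],0,0],[[0.025,-0.035,0],0,0],[[0.02,-0.035,0],0,0],[[0.02,-0.035,0],0,0],[[0.02,-0.035,0],0,0],[[0.02,-0.035,0],0,0],[[0.02,-0.035,0],0,0],[[0.02,-0.035,0],0,0]]}}

```text
clock: 2.8
ee_pos: [495.8, -229.4, 226.9]
eef_rot: [3.14, 0.104, 0.001]
wrist_force: [-0.4, 0.2, -0.1]
gripper_width: 0.2
grip_force: 0.0
```

{"api": "step_arm", "payload": {"plan": [[[0.009,-0.036,0],0,0],[[0.009,-0.036,0],0,0],[[0.009,-0.036,0],0,0],[[0.009,-0.036,0],0,0],[[0.009,-0.036,0],0,0],[[0.009,-0.036,0.02],0,0],[[0.0077,-0.0337,0.02],0,0],[[0,0,0],0,0]]}}

```text
clock: 3.6
ee_pos: [539.8, 27.7, 184.7]
eef_rot: [-3.138, -0.115, 0.004]
wrist_force: [-0.7, -0.3, -0.6]
gripper_width: 0.9
grip_force: 0.0
```

```bash
cat >> h.py <<'E'
def to_case(p,pose):
    x,y,t=pose;c,s=np.cos(t),np.sin(t);d=np.array(p)-[x,y,0];return np.array([c*d[0]+s*d[1],-s*d[0]+c*d[1],d[2]])
E
python3 - <<'E'
from h import *
q=np.load('pose.npy')
a=snap("scene");b=snap("top")
f=lambda i,r,c,k:cv2.resize(i[r:r+75,c:c+100],None,fx=k,fy=k,interpolation=2)
cv2.imwrite('pics/v1.png',np.hstack([f(a,160,235,4),f(b,155,225,4)])[:,:,::-1])
o=manip.get_obs();c=to_case(o["ee_pos"],q);print(c)
tip=case2w([c+[17.5,0,-8],c+[17.5,0,-8]],q)
print((proj("scene",tip)[0]-[235,160])*4,(proj("top",tip)[0]-[225,155])*4+[400,0])
E
```

```text
[-75.84557817   0.55014856 186.22759359]
[206.27083171  88.64609605] [597.95704346 118.90382664]
```

View pics/v1.png

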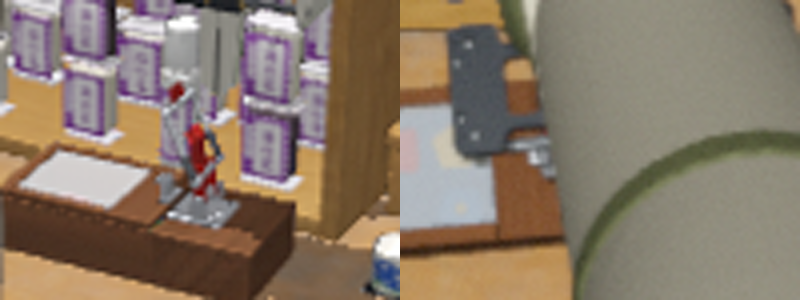

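The scene view (left half) shows the closed fingers at about (205, 70), just to the latch side of the bail (180, 90), as predicted; the arm hides the latch from above. Now I lower and push the bail over.

{"api": "step_arm", "payload": {"plan": [[[0,0,0.015],0,0],[[0,0,0.015],0,0],[[0,-0.01,0],0,0],[[0,-0.01,0],0,0],[[0,-0.006,0],0,0],[[0,-0.006,0],0,0],[[0,-0.006,0],0,0],[[0,-0.006,0],0,0]]}}

```text
clock: 4.5
ee_pos: [537.4, 66.8, 156.9]
eef_rot: [-3.14, -0.104, -0.001]
wrist_force: [0.0, -0.2, 0.4]
gripper_width: 0.3
grip_force: 0.0
```

{"api": "step_arm", "payload": {"plan": [[[0,-0.006,0],0,0],[[0,-0.006,0],0,0],[[0,-0.006,0],0,0],[[0,0,0],0,0],[[0,0,0],0,0]]}}

```text
clock: 5.0
ee_pos: [536.0, 84.3, 156.6]
eef_rot: [3.14, 0.105, -0.0]
wrist_force: [0.3, 0.4, -0.1]
gripper_width: 0.3
grip_force: 0.0
```

Run:
```python
from h import *
q=np.load('pose.npy')
a=snap("scene")
cv2.imwrite('pics/v2.png',cv2.resize(a[160:235,235:335],None,fx=6,fy=6,interpolation=2)[:,:,::-1])
o=manip.get_obs();print(to_case(o["ee_pos"],q),o["wrist_force"])
P=case2w([[3.6,-27,67],[3.6,27,67],[-20,27,145]],q);print((proj("scene",P)-[235,160])*6)
```

```text
[-14.64406291   0.36878113 156.55285075] [-0.238634    0.00474366 -0.36779991]
[[230.28999737 265.36831664]
 [190.92412224 301.99820852]
 [228.40051331 190.14895346]]
```

View pics/v2.png

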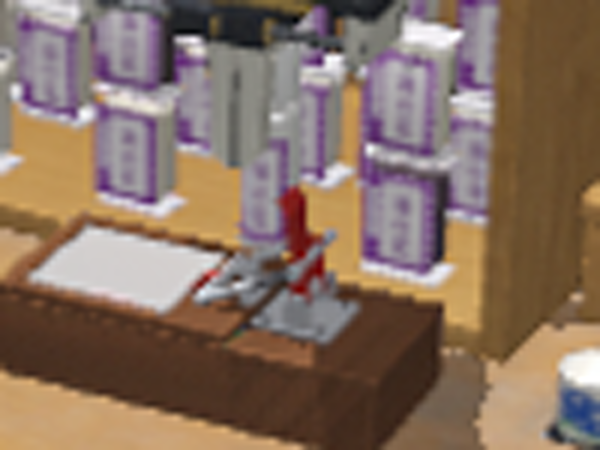

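The bail has dropped: its bar's near end is at about (200, 295), on the lid beyond the keeper, with the red tab at (205, 280). The lever still stands upright at (290, 200) to (310, 290). Next I go down on the keeper side of the lever and start it over.

{"api": "step_arm", "payload": {"plan": [[[0,-0.004,0],0,0],[[0,0,0.011],0,0],[[0,0,0.011],0,0],[[0,0,0.011],0,0],[[0,0.01,0],0,0],[[0,0.009,0],0,0],[[0,0.005,0],0,0],[[0,0.004,0],0,0]]}}

```text
clock: 5.85
ee_pos: [537.8, 59.3, 123.9]
eef_rot: [3.14, 0.102, 0.0]
wrist_force: [-1.8, 0.9, 1.3]
gripper_width: 0.8
grip_force: 0.5
```

{"api": "step_arm", "payload": {"plan": [[[0,0.005,0],0,0],[[0,0.005,0],0,0],[[0,0.004,0],0,0],[[0,0.005,0.002],0,0],[[0,0.004,0.0015],0,0],[[0,0.0035,0.0015],0,0],[[0,0,0],0,0]]}}

```text
clock: 6.55
ee_pos: [539.5, 33.2, 118.4]
eef_rot: [3.14, 0.103, -0.0]
wrist_force: [0.7, 0.3, 0.1]
gripper_width: 0.6
grip_force: 0.0
```

Run:
```python
from h import *
q=np.load('pose.npy')
a=snap("scene")
cv2.imwrite('pics/v3.png',cv2.resize(a[160:235,235:335],None,fx=6,fy=6,interpolation=2)[:,:,::-1])
o=manip.get_obs();print(to_case(o["ee_pos"],q),o["wrist_force"])
P=case2w([[-14,-27,68],[-14,27,68],[-18,0,80]],q);print((proj("scene",P)-[235,160])*6)
```

```text
[-65.2713325    0.46757816 118.41567014] [ 0.06154971 -0.50136583  0.14501694]
[[256.60930252 269.79341737]
 [217.76625952 306.69372185]
 [243.77641534 271.40364541]]
```

View pics/v3.png

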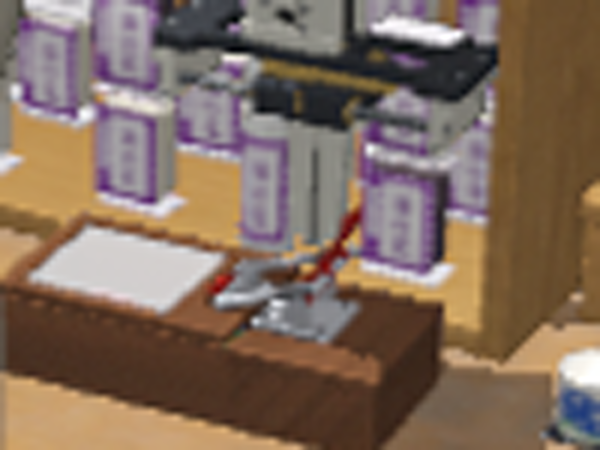

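The lever is at about 0.9 rad (tip at (355, 215)). The bar's near end is at (220, 298), level with the seat at the keeper. Now I press over centre.

{"api": "step_arm", "payload": {"plan": [[[0,0.005,0.004],0,0],[[0,0.005,0.004],0,0],[[0,0.004,0.0055],0,0],[[0,0.0035,0.006],0,0],[[0,0.002,0.0045],0,0],[[0,0.001,0.0045],0,0],[[0,0.001,0.004],0,0],[[0,0,0],0,0]]}}

```text
clock: 7.4
ee_pos: [540.5, 12.5, 86.2]
eef_rot: [-3.14, -0.104, 0.001]
wrist_force: [-1.5, -0.2, 6.6]
gripper_width: 0.3
grip_force: 3.3
```

{"api": "step_arm", "payload": {"plan": [[[0,0,0.0015],0,0],[[0,0,0.0015],0,0],[[0,0,0],0,0]]}}

```text
clock: 7.7
ee_pos: [540.6, 12.5, 85.6]
eef_rot: [-3.14, -0.104, -0.001]
wrist_force: [-8.4, -0.2, 40.6]
gripper_width: 0.1
grip_force: 20.1
```

{"api": "step_arm", "payload": {"plan": [[[0,0,-0.005],0,0],[[0,0,-0.03],0,0],[[0,0,-0.04],0,0],[[0,0.02,-0.04],0,0],[[-0.01,0.04,-0.02],0,0],[[-0.01,0.04,0],0,0],[[-0.01,0.04,0],0,0],[[-0.01,0.04,0],0,0]]}}

```text
clock: 8.5
ee_pos: [512.3, -171.0, 218.1]
eef_rot: [-3.14, -0.106, -0.0]
wrist_force: [0.7, 1.0, 0.2]
gripper_width: 0.6
grip_force: 0.0
```

{"api": "step_arm", "payload": {"plan": [[[-0.01,0.04,0],0,0],[[-0.01,0.04,0],0,0],[[-0.01,0.04,0],0,0],[[-0.01,0.04,0],0,0],[[0,0,0],0,0],[[0,0,0],0,0]]}}

```text
clock: 9.1
ee_pos: [483.0, -332.6, 217.4]
eef_rot: [-3.139, -0.101, 0.001]
wrist_force: [0.5, 1.0, -0.7]
gripper_width: 0.5
grip_force: 0.0
```

Run:
```python
from h import *
q=np.load('pose.npy')
a=snap("scene");b=snap("top")
cv2.imwrite('pics/v4.png',np.hstack([cv2.resize(i,None,fx=4,fy=4,interpolation=2) for i in (a[160:260,235:335],b[150:250,225:325])])[:,:,::-1])
P=case2w([[-14,-27,68],[-14,27,68],[-117,0,78]],q);print((proj("scene",P)-[235,160])*4,(proj("top",P)-[225,150])*4+[400,0])
```

```text
[[171.07286834 179.86227824]
 [145.17750635 204.46248123]
 [265.18180316 206.08852439]] [[531.02804631 136.40706799]
 [536.98469729 214.49457317]
 [685.70900926 160.53083483]]
```

View pics/v4.png

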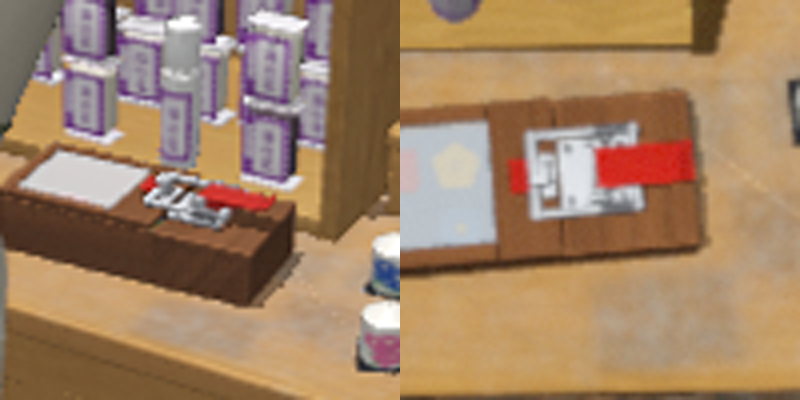

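The latch is shut: the lever lies flat with its tip at (690, 160), the bar is seated at x≈533 under the keeper, and the lid is closed. The arm is clear and the two candles in this crop stand where they did.

```bash
python3 -c "
from rig import manip
print(manip.hand_in())"
```

```text
the job is handed in; nothing more can be done
None
```

The gift case is latched and handed in: the bail is hooked behind the keeper, the red lever is flat at its stop, the lid is closed, and the arm touched none of the goods around it.

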